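Put a battery backup unit back into service

ROBOT

A 6-joint arm with a two-finger parallel gripper is mounted at the origin on a cart in front of the work surface, level with it; the furniture and walls round the work are solid. World frame = base frame: x ahead of the robot, y to its left, z up, the work surface at z = 0. Lengths are in mm, angles in rad, forces in N, time in s.
With the tool pointing down it reaches from about 300 to 775 mm from the base axis. Payload 14.6 kg.
Tool frame: the origin (TCP) lies midway between the tips of the shut fingers; the grasp point (between the pads) lies 19 mm behind it; z points along the fingers, y is the line along which they close (so a half turn about z gives the same grasp; the last joint's range is limited). The gripper opens to 94 mm and grips with 3 to 60 N. Pads are 16 mm wide; open, the fingers measure 119 mm over their backs; the gripper's body (75 mm by 177 mm) begins 78 mm behind the grasp point.
Start: joints at [1.14, 0.3, 1.521, -0, 1.321, -0.067], TCP at [195.702, 513.994, 205.446] pointing down, gripper open.
Joint ranges: [-3.03, 3.03], [-0.79, 2.21], [0.23, 2.52], [-1.04, 4.18], [0, 3.07], [-2.55, 2.55]. Speed limits (rad/s): [2.22, 2.22, 2.57, 3.14, 3.14, 3.14].

INTERFACE

Orientations are given as [roll, pitch, yaw] about the fixed x, y, z axes, in that order (R = Rz(yaw) Ry(pitch) Rx(roll)).
In Python, from cell import manip gives the robot as it stands.
- The arm moves only by the shell command python3 -m creep 'ROWS' [OPENING] [FORCE]. ROWS is text: rows parted by semicolons, each of 6 numbers parted by spaces: the shift along the tool's x, y, z normalised to -1 to 1, where 1 is 4 cm, then the turn, a rotation vector about the tool's x, y, z normalised to -1 to 1, where 1 is pi rad. In form: dx dy dz ax ay az; .... A call has 1 to 20 rows; each row shifts and turns the commanded pose from where the row before left it, along the tool's axes as they then stand; what a row does not reach is not made up. A row lasts 1/8 s, in which the tool goes at most 62.5 mm and 10.7 degrees, less where a joint would pass 70% of its speed; a pose out of reach is approached as far as the arm can. A call with a number of a shift or a turn outside -1 to 1 is refused whole. A call with a gripper value outside its range is refused whole. OPENING is the closure, from 0 (fully open) to 1 (shut), set as the call begins (- or left out, the last holds). The fingers move at their own pace and stop on an object; FORCE is the grip in N (left out, the last holds). Time passes only in rows, so rows that do not move let the fingers close. It gives the time, the measured TCP pose, the force, the opening and the grip force at its end, in the units of the state.
- manip.read_state(): the state, without advancing time (a new reading comes with each control period).
- manip.camera(name): name is "scene" or "top" or "wrist"; returns a dict with "color" (384x512x3 uint8, red, green, blue), "range_z" (384x512 float32, mm along the optical axis (not along the pixel's ray), 0 where there is no reading), "camera_matrix" (3x3 intrinsics, pixels), "T" (4x4, takes a point from camera to world coordinates). Camera axes: x right, y down, z forward; pixel columns grow to the right and rows downward; lengths in mm; the calibration is good to about 2 mm. A picture is of the moment at which its call begins.
- manip.sign_off(): hands the job in; it is judged then, once.
The state is a dict: "clock": time; "joints": joint angles; "qd": joint speeds; "effort": joint torques, N m; "eef_pos": TCP position; "eef_rot": TCP orientation; "wrist_force": force on the tool from outside, world axes, zero at the start; "moment": the same for the moment, N m; "finger_gap": finger opening in mm; "finger_force": force on a finger pad.
Only numpy, scipy, OpenCV 4.12 (cv2) and the standard library are available. Lean on these libraries where they do the work, as an engineer would, in place of code of your own. Each camera call takes 0.05 s, during which the arm holds its last target. There are 200 camera calls.

TASK

Put the battery backup unit back into service. First close its isolator: take the long T-key with the square socket (the one with the longer handle) from the wooden key stand, lower it down the deep shaft in the unit's top until its socket is fully over the square stem, turn it clockwise as far as it goes, then draw it out and hang it back in the stand. Only after that lift the guard flap fully, throw the toggle beneath it over to the other side, lower the guard until it is shut again, and leave the other key and the things lying about where they are.

Things in the scene. Friction and masses are not known exactly. Their poses are not given: they have to be found in the camera images.
- power_unit: Battery backup unit: grey instrument case with an aluminium top panel, 150 (x) x 210 (y) x 120 (z) mm, fixed to the bench; vents and output terminals on its front (-x). Origin: centre of its underside. On the top panel the key shaft is at (0, +50) mm and the guarded toggle at (0, -52) mm.
- shaft_mouth (a point): Centre of the mouth of the key shaft, 124 mm above the bench, axis vertical, axes parallel to the unit's. Flared steel collar of 38 mm inner diameter narrowing over 17 mm to a guide tube of 26 mm inner diameter. The collar (58 mm over its flange) stands 4 mm above the panel.
- stem_top (a point): Centre of the top face of the isolator stem, on the shaft's axis, 37 mm above the bench, 87 mm below the mouth. Male square, 10 x 10 mm, its sides parallel to this point's x and y, its top 5 mm tapered to 5.4 mm. Turns with the stem; z up.
- stem (a joint): Angle of the isolator stem (rad): 0 = open stop, grows clockwise seen from above, 1.22 (70 degrees) = closed stop. At 0 its square is parallel to the unit's sides; it starts within 0.12 rad of that. Needs about 0.1 N m and stays where it is left.
- square_key: The T-key to use, upright, 0.22 kg. Origin: centre of its lower end, z up. Black flat-sided handle 100 (along x) x 16 x 26 mm, 133 to 159 mm up; collar under it, 36 mm diameter, 118 to 122 mm up, joined by a 15 mm neck; 12 mm shaft. Lower end: steel socket, 22 mm outside, square hole 11.6 mm wide, 16 mm deep, sides parallel to the key's x and y, so it fits the stem at any quarter turn.
- key_tip (a point): Centre of the lower end of the square key (its origin).
- key_grip (a point): Middle of the square key's handle, 147 mm above its lower end: grip it across the 16 mm thickness.
- hex_key: The other T-key in the stand, to be left alone: handle 70 mm long, 14 mm thick, plain 8 mm shaft without socket, collar underside 118 mm and handle 133 to 155 mm above its lower end (its origin).
- key_stand: Wooden key stand, 140 (x) x 74 (y) x 131 (z) mm, fixed: 10 mm top plate on four corner rods. Origin: centre of its underside. Two through holes of 27 mm diameter, 70 mm apart along x; a key hangs in each, collar resting on the plate, handle about along the stand's y, lower end 13 mm above the bench. Which key is in which hole varies.
- stand_hole0 (a point): Centre of the stand's nearer hole (stand x = -35 mm), at the top face, 131 mm above the bench.
- stand_hole1 (a point): Centre of the stand's farther hole (stand x = +35 mm), at the top face, 131 mm above the bench.
- guard (a joint): Angle of the guard flap (rad): 0 = shut over the toggle, grows as its front (-x) end swings up and away from the robot, 1.75 = open stop. A friction hinge: it stays at any angle.
- guard_hinge (a point): Middle of the guard's hinge axis, which lies along the unit's y, 130 mm above the bench; axes parallel to the unit's.
- guard_grip (a point): Point midway between the guard's cheeks near its front end; turns with it. Shut: 48 mm in front (-x) of the hinge and 20 mm above it. The flap is 46 mm wide over its flat cheeks; pinched across them here it pivots between the fingers as it is swung. Shut, its top is 36 mm above the panel, its front end 61 mm from the hinge, with a 30 mm wide lip out to 69 mm.
- toggle (a joint): Angle of the toggle (rad): 0 = off, leaning 20 degrees to the unit's right (-y); 0.70 = on, leaning 20 degrees to its left (+y). It stays where it is left, so push it right over to its stop; about 0.6 N at its tip moves it.
- toggle_tip (a point): Tip of the steel bat toggle (9 mm diameter, 22 mm long from its pivot, which lies 126 mm above the bench, 30 mm in front of the guard hinge). Turns with the toggle.
- tape_insulating: Bystander, leave it alone: black roll of insulating tape, 63 x 60 x 19 mm. Origin: centre of its underside.
- cell_block: Bystander, leave it alone: block battery lying, 49 x 26 x 18 mm. Origin: centre of its underside.
- driver_slim: Bystander, leave it alone: slim grey precision screwdriver lying, 125 mm long. Origin: centre of its underside.
- phone_battery: Bystander, leave it alone: flat phone battery, 106 x 63 x 5 mm. Origin: centre of its underside.
- esd_brush: Bystander, leave it alone: black bristle brush lying, 155 mm long. Origin: centre of its underside.

How it is judged (in metres and radians):
On the way, in this order (a step that is already met when the one before it is completed fails the run):
1. the square key's socket is fully over the stem at the bottom of the shaft (at least 10 mm onto it), stem not yet turned (horizontal distance between key_tip and stem_top below 0.004 m and z of key_tip in the frame of stem_top below -0.01 m and angle between square_key's own z axis and vertical below 0.1 rad and value of joint stem below 0.5 rad), for 0.1 s.
2. the stem is turned clockwise to its closed stop with the key on it (horizontal distance between key_tip and stem_top below 0.004 m and z of key_tip in the frame of stem_top below -0.01 m and angle between square_key's own z axis and vertical below 0.1 rad and value of joint stem above 1.1 rad), for 0.2 s.
3. the key hangs back in the stand, let go (z of key_tip in the frame of key_stand between 0.009 and 0.018 m and angle between square_key's own z axis and vertical below 0.08 rad and linear speed of square_key below 0.02 m/s and (horizontal distance between key_tip and stand_hole0 below 0.01 m or horizontal distance between key_tip and stand_hole1 below 0.01 m) and contact force between the fingers and square_key below 0.2 N and value of joint stem above 1.1 rad), for 0.2 s.
4. the guard flap is lifted clear (over 75 degrees), the toggle still off (value of joint guard above 1.3 rad and value of joint toggle below 0.35 rad and value of joint stem above 1.1 rad), for 0.2 s.
5. the toggle is thrown to on with the guard up (value of joint toggle above 0.6 rad and value of joint guard above 1 rad), for 0.2 s.
At the end, for the whole second after the job is handed in: Stem at its closed stop (over 1.10 of 1.22 rad); square key at rest, upright in a hole of the stand, collar on the plate (lower end within 10 mm of the hole axis, 9 to 18 mm above the bench); toggle on (over 0.6 of 0.70 rad); guard shut (under 0.08 rad) (all of step 3 and value of joint toggle above 0.6 rad and value of joint guard below 0.08 rad and velocity of joint guard below 0.1 rad/s); the robot touches nothing.
It fails at once if the toggle is switched on before the isolator is closed (value of joint toggle above 0.4 rad and value of joint stem below 1.1 rad).
It fails at once if the other key is lifted or pushed out of place (over 15 mm) (distance of hex_key from where it was at the start of the episode above 0.015 m).
It fails at once if one of the things lying about is pushed away (over 25 mm) (distance of any of tape_insulating, cell_block, driver_slim, phone_battery, esd_brush from where it was at the start of the episode above 0.025 m).
It also fails if it takes over 72 s, if anything falls off the work surface, if the arm or the gripper's body presses on something with over 40 N, if the wrist force passes 120 N, or if a joint passes its speed limit or range.

## Working session

There is one attempt and no reset: what is moved stays moved. The work goes in short steps, Python scripts to look and compute and a shell command to move; the robot and the scene stay as the last step left them, time stands still between calls to the robot, and variables do not carry over. Pictures are saved under pics/ and viewed, at most 14 in all, crops included, and the job is handed in when it is done.

```bash
ls; mkdir -p pics
cat > h.py <<'E'
import numpy as np, cv2
from cell import manip
from scipy.spatial.transform import Rotation as R
def save(n,c): cv2.imwrite(f'pics/{n}.png',cv2.cvtColor(c,cv2.COLOR_RGB2BGR))
def pts(d):
    K=np.array(d['camera_matrix']);T=np.array(d['T']);z=d['range_z']
    v,u=np.mgrid[:z.shape[0],:z.shape[1]]
    p=np.stack([(u-K[0,2])/K[0,0]*z,(v-K[1,2])/K[1,1]*z,z],-1)@T[:3,:3].T+T[:3,3]
    p[z==0]=np.nan
    return p
def grab(name,tag):
    d=manip.camera(name); np.savez(f'{tag}.npz',**{k:np.array(x) for k,x in d.items()}); return d
def ray(d,u,v,z):
    K=np.array(d['camera_matrix']);T=np.array(d['T'])
    r=T[:3,:3]@np.linalg.solve(K,[u,v,1.]);o=T[:3,3]
    return o+r*(z-o[2])/r[2]
E
python3 - <<'E'
from h import *
a=grab('scene','s0');b=grab('top','t0')
save('top0',b['color']);save('scene0',a['color'])
print(manip.read_state()); 
for d in(a,b): print(np.round(d['T'],2).tolist(),np.round(d['camera_matrix'],1).tolist())
E
```

```text
pics
{'clock': 0.1, 'joints': array([ 1.14042739e+00,  3.00413050e-01,  1.52152817e+00,  1.66112058e-05,
        1.32069159e+00, -6.66157487e-02]), 'qd': array([ 0.00011262, -0.00108217, -0.0020439 ,  0.00039745,  0.00120408,
       -0.00014753]), 'effort': array([ 1.64996716e-03, -5.32634032e+01, -3.53286660e+01,  7.09603890e-02,
        2.35273369e-02, -1.50325627e-05]), 'eef_pos': array([195.58887105, 513.79362738, 204.94055066]), 'eef_rot': array([-3.14055588e+00, -8.52939210e-05,  2.77783530e+00]), 'wrist_force': array([-0.23205712, -0.16773666,  0.40410237]), 'moment': array([ 0.00510045, -0.00777966, -0.00136906]), 'finger_force': 0.0, 'finger_gap': 94.04978264271159}
[[0.71, -0.3, 0.64, -127.18], [-0.71, -0.29, 0.65, -710.8], [-0.01, -0.91, -0.42, 542.45], [0.0, 0.0, 0.0, 1.0]] [[440.3, 0.0, 259.2], [0.0, 440.3, 186.8], [0.0, 0.0, 1.0]]
[[-0.03, -0.98, 0.18, 343.01], [-1.0, 0.03, 0.02, -52.83], [-0.02, -0.18, -0.98, 1012.72], [0.0, 0.0, 0.0, 1.0]] [[446.2, 0.0, 252.5], [0.0, 446.2, 191.4], [0.0, 0.0, 1.0]]
```

View pics/top0.png

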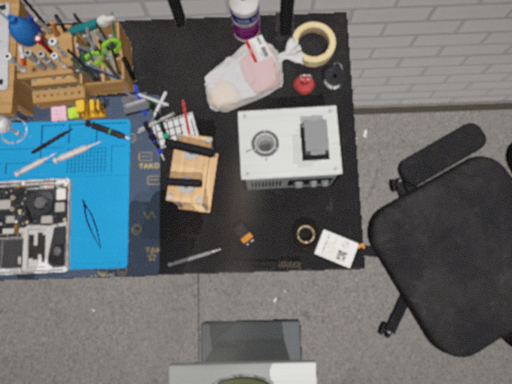

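View pics/scene0.png

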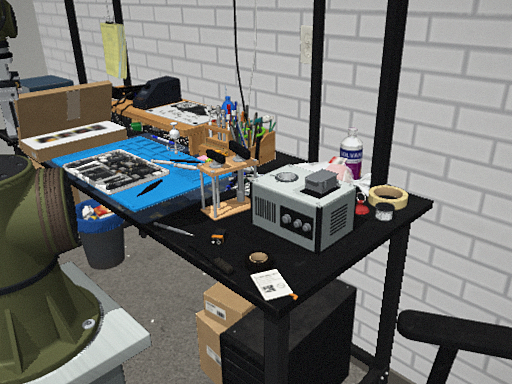

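The top view shows the unit (240–340, 108–190) with its shaft at (265,143) and guard at (315,137). The stand is at (190,175); the long (square) key is in the farther hole, its handle running (166,142)–(217,153), and the hex key is at (185,183). The scene view agrees.

Run:
```python
from h import *
out=[]
for t in('t0','s0'):
    d=dict(np.load(t+'.npz'));p=pts(d);c=d['color'].astype(int)
    dark=c.sum(-1)<150
    reg=lambda x0,x1,y0,y1,z0,z1:(p[...,0]>x0)&(p[...,0]<x1)&(p[...,1]>y0)&(p[...,1]<y1)&(p[...,2]>z0)&(p[...,2]<z1)
    def info(n,m):
        q=p[m]
        if len(q)<5: print(t,n,len(q));return
        r=cv2.minAreaRect(q[:,:2].astype(np.float32))
        print(t,n,len(q),'med',np.median(q,0).round(1),'rect',np.round(r[0],1),np.round(r[1],1),round(r[2],1))
    # handles: above stand plate
    m=reg(250,600,0,200,142,175)
    n,l=cv2.connectedComponents(m.astype(np.uint8))
    for i in range(1,n):
        if (l==i).sum()>15: info('handle',l==i)
    info('plate',reg(250,600,0,200,127,134)&~dark)
    info('panel',reg(250,600,-300,0,114,124))
    info('guardtop',reg(250,600,-300,-60,148,165))
    info('collar',reg(250,600,-140,0,122.5,128))
d=dict(np.load('t0.npz'))
im=cv2.resize(d['color'][95:215,150:350],None,fx=4,fy=4,interpolation=cv2.INTER_CUBIC);save('c0',im)
```

```text
t0 handle 448 med [586.2  80.2 169.6] rect [589.4  85.1] [99.  17.1] 74.8
t0 handle 302 med [518.8  94.9 166.1] rect [520.2  95.7] [69.1 15.1] 85.4
t0 plate 1354 med [544.   93.  130.4] rect [545.8  92.2] [ 74.8 120.9] 81.3
t0 panel 2875 med [ 562.3 -108.7  119.4] rect [ 566.8 -116.7] [ 69.5 208.2] 1.3
t0 guardtop 332 med [ 586.  -167.5  155.1] rect [ 584.5 -167.5] [46.1 30.6] 89.5
t0 collar 86 med [585.2 -66.  123.1] rect [568.7 -77.9] [ 61.9 125.5] 1.9
s0 handle 250 med [580.9  75.6 164.6] rect [586.9  85.6] [99.  18.3] 74.4
s0 handle 192 med [514.9  92.4 161.3] rect [519.   97.8] [70.2 16.1] 84.6
s0 plate 425 med [532.6  79.3 131.9] rect [543.4  94.9] [ 77.7 122. ] 81.9
s0 panel 1252 med [ 556.2 -120.2  120.9] rect [ 563.4 -114.4] [210.3  73.1] 90.0
s0 guardtop 171 med [ 581.6 -170.   156.6] rect [ 583.1 -166.3] [33.4 48.4] 0.5
s0 collar 87 med [582.8 -70.2 123.6] rect [562.5 -76.9] [125.7  72.9] 89.1
```

View pics/c0.png

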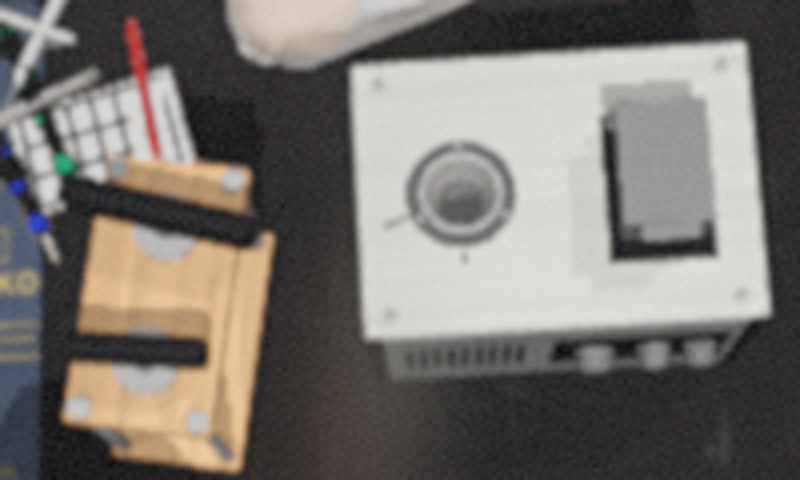

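The crop shows the square key in the far hole, the collar at crop (460,193), i.e. full-image (265,143), and the shut guard at crop (662,165). My x limit cut off part of the unit, so I'll redo that measurement.

Run:
```python
from h import *
for t in('t0','s0'):
    d=dict(np.load(t+'.npz'));p=pts(d)
    reg=lambda x0,x1,y0,y1,z0,z1:(p[...,0]>x0)&(p[...,0]<x1)&(p[...,1]>y0)&(p[...,1]<y1)&(p[...,2]>z0)&(p[...,2]<z1)
    def info(n,m):
        q=p[m]
        r=cv2.minAreaRect(q[:,:2].astype(np.float32))
        print(t,n,len(q),'med',np.median(q,0).round(1),'p98z',np.percentile(q[:,2],98).round(1),'rect',np.round(r[0],1),np.round(r[1],1),round(r[2],1))
    m=reg(500,700,-300,20,112,127); n,l,s,_=cv2.connectedComponentsWithStats(m.astype(np.uint8)); info('panel',l==1+s[1:,4].argmax())
    info('guardtop',reg(500,700,-300,-60,148,165))
    info('key',reg(550,650,0,200,140,180)); info('hex',reg(480,550,0,200,140,180))
d=dict(np.load('t0.npz'));g=cv2.cvtColor(d['color'],cv2.COLOR_RGB2GRAY)[120:170,240:292]
g=cv2.resize(g,None,fx=8,fy=8,interpolation=cv2.INTER_CUBIC)
c=cv2.HoughCircles(cv2.GaussianBlur(g,(0,0),4),cv2.HOUGH_GRADIENT_ALT,1.5,20,param1=100,param2=.6,minRadius=50,maxRadius=160)
if c is not None:
  for u,v,r in c.reshape(-1,3)[:6]: print('circ',240+(u+.5)/8-.5,120+(v+.5)/8-.5,r/8, ray(d,240+(u+.5)/8-.5,120+(v+.5)/8-.5,124).round(1), 'R mm',r/8*905/446)
w=grab('wrist','w0');print(np.round(w['T'],3).tolist(),np.round(w['camera_matrix'],1).tolist())
print(R.from_euler('xyz',manip.read_state()['eef_rot']).as_matrix().round(3).tolist())
```

```text
t0 panel 5887 med [ 600.  -105.2  119.4] p98z 123.6 rect [ 606.6 -115.1] [149.1 209.7] 1.3
t0 guardtop 786 med [ 605.9 -166.9  155.3] p98z 158.0 rect [ 605.5 -167.4] [72.8 46.3] 0.8
t0 key 490 med [587.2  84.  169.7] p98z 173.7 rect [589.4  85.1] [99.  17.1] 74.8
t0 hex 303 med [518.8  94.9 166.1] p98z 169.6 rect [520.2  95.7] [69.1 15.1] 85.4
s0 panel 2207 med [ 577.8 -115.6  121.1] p98z 124.9 rect [ 605.7 -112.7] [152.5 210.9] 1.7
s0 guardtop 339 med [ 599.7 -170.   156.8] p98z 158.4 rect [ 603.8 -166.1] [74.7 48.4] 0.5
s0 key 260 med [581.6  78.4 164.7] p98z 173.8 rect [587.1  85.6] [99.  18.7] 74.4
s0 hex 199 med [514.9  93.2 160.7] p98z 170.1 rect [519.   97.8] [70.2 16.1] 84.6
[[0.356, 0.899, 0.257, 120.738], [0.935, -0.342, -0.099, 543.221], [-0.001, 0.276, -0.961, 383.451], [0.0, 0.0, 0.0, 1.0]] [[291.1, 0.0, 256.4], [0.0, 291.1, 195.8], [0.0, 0.0, 1.0]]
[[-0.935, 0.356, -0.0], [0.356, 0.935, -0.001], [0.0, -0.001, -1.0]]
```

Both views agree to about 2 mm. The unit is at (606,−114), yaw ≈1.3°, so the shaft is at about (605,−64). The key is at (589,85), handle direction 74.6°, top at 173 (text: 172). Next I rise and move over the key.

```bash
python3 -m creep '-0.5 -0.25 -0.6 0 0 0;-1 -0.5 -0.6 0 0 0;-1 -0.5 -0.6 0 0 0;-1 -0.5 -0.3 0 0 0;-1 -0.5 -0.3 0 0 0;-1 -0.5 0 0 0 0;-1 -0.5 0 0 0 0;-1 -0.5 0 0 0 0;-1 -0.5 0 0 0 0;-1 -0.5 0 0 0 0;-1 -0.5 0 0 0 0;-1 -0.5 0 0 0 0;-0.5 -0.25 0 0 0 0.05;0 0 0 0 0 0.0585;0 0 0 0 0 0.0585;0 0 0 0 0 0.0585;0 0 0 0 0 0.0585;0 0 0 0 0 0.0585;0 0 0 0 0 0.0585;0 0 0 0 0 0.0585' 0.45 20; python3 -m creep '0 0 0 0 0 0.01;0 0 0 0 0 0;0 0 0 0 0 0'
python3 - <<'E'
from h import *
w=grab('wrist','w1');save('w1',w['color']);s=manip.read_state();print(s['eef_pos'],s['eef_rot'],s['joints'],s['finger_gap'])
E
```

```text
clock: 2.65
eef_pos: [558.8, 118.9, 301.2]
eef_rot: [-3.141, 0.0, 1.328]
wrist_force: [-0.1, 0.4, -1.1]
finger_gap: 51.5
finger_force: 0.0
clock: 3.02
eef_pos: [558.9, 118.9, 301.4]
eef_rot: [-3.142, 0.0, 1.305]
wrist_force: [0.7, 0.3, 0.4]
finger_gap: 51.8
finger_force: 0.0
[558.86334485 118.92873555 301.43006467] [-3.14153005e+00  2.72763872e-05  1.30477434e+00] [1.45577262e-01 2.97150764e-01 1.30463117e+00 4.61965729e-08
 1.53987900e+00 4.11599247e-01] 51.71222217027692
```

View pics/w1.png

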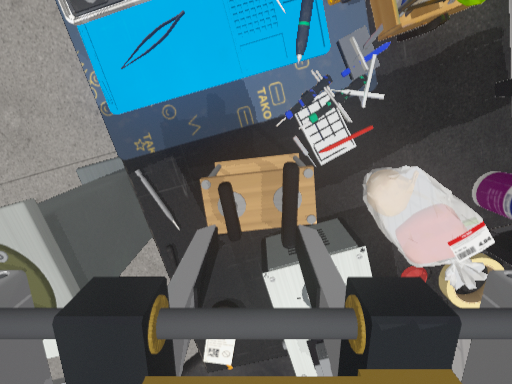

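The wrist view shows the square key's handle at (289,205), the hex handle at (229,211), and the open fingers at (200,265)/(320,265). I'll measure the keys from this view.

Run:
```python
from h import *
d=dict(np.load('w1.npz'));p=pts(d)
for n,(x0,x1) in dict(key=(555,640),hex=(480,552)).items():
    m=(p[...,0]>x0)&(p[...,0]<x1)&(p[...,1]>20)&(p[...,1]<160)&(p[...,2]>148)&(p[...,2]<185)
    k,l,s,_=cv2.connectedComponentsWithStats(m.astype(np.uint8)); q=p[l==1+s[1:,4].argmax()]
    r=cv2.minAreaRect(q[:,:2].astype(np.float32)); print(n,len(q),np.median(q,0).round(1),np.round(r,1) if 0 else r)
    # top face only
    q=q[q[:,2]>np.percentile(q[:,2],50)-3]; r=cv2.minAreaRect(q[:,:2].astype(np.float32)); print(' top',r,np.median(q[:,2]))
```

```text
key 1308 [590.1  93.1 170.4] ((590.0477294921875, 88.27247619628906), (98.69408416748047, 17.243806838989258), 74.62545013427734)
 top ((589.9020385742188, 88.06532287597656), (98.21417236328125, 15.461371421813965), 74.72946166992188) 170.6632293932453
hex 811 [522.6 101.7 166.4] ((520.94873046875, 98.63850402832031), (68.96737670898438, 15.363777160644531), 84.7880859375)
 top ((521.0289306640625, 98.58259582519531), (68.8984375, 13.946727752685547), 85.1260757446289) 166.68592013803485
```

```bash
python3 -m creep '-0.29 0.475 0 0 0 0;-0.29 0.475 0.5 0 0 0;0 0 1 0 0 0;0 0 1 0 0 0;0 0 0.7 0 0 0;0 0 0.5 0 0 0;0 0 0.3 0 0 0;0 0 0 0 0 0'
python3 - <<'E'
from h import *
w=grab('wrist','w2');save('w2',w['color'])
E
python3 -m creep '0 0 0 0 0 0;0 0 0 0 0 0;0 0 0 0 0 0;0 0 0 0 0 0' 1 40
```

```text
clock: 4.08
eef_pos: [589.3, 85.9, 140.2]
eef_rot: [-3.14, 0.001, 1.302]
wrist_force: [-0.1, -0.5, 1.8]
finger_gap: 51.9
finger_force: 0.0
clock: 4.62
eef_pos: [589.4, 86.5, 141.6]
eef_rot: [3.141, -0.0, 1.303]
wrist_force: [-1.1, 0.2, 0.6]
finger_gap: 15.8
finger_force: 40.0
```

View pics/w2.png

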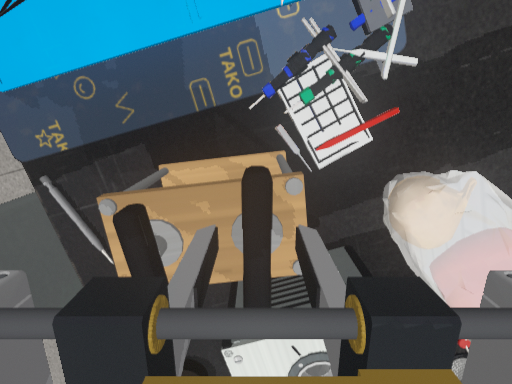

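The handle (258,168–300) sits between the fingers above its collar at (258,232), and the hex key is clear. It's gripped. Next: lift, check, and measure the key in the hand.

```bash
python3 -m creep '0 0 -0.2 0 0 0;0 0 -0.4 0 0 0;0 0 -0.6 0 0 0;0 0 -0.6 0 0 0;0 0 -0.6 0 0 0;0 0 -0.6 0 0 0;0 0 -0.4 0 0 0;0 0 -0.2 0 0 0;0 0 0 0 0 0;0 0 0 0 0 0'
cat > inhand.py <<'E'
from h import *
import sys
w=grab('wrist',sys.argv[1]);save(sys.argv[1],w['color']);s=manip.read_state()
M=R.from_euler('xyz',s['eef_rot']).as_matrix();q=(pts(w)-s['eef_pos'])@M  # tool frame
d=w['color'].astype(int).sum(-1)<160
m=(q[...,2]<-20)&(q[...,2]>-45)&(abs(q[...,1])<12)&(q[...,0]>14)&(q[...,0]<75)
a=q[m];print('handle in tool: n',len(a),'xmax',np.percentile(a[:,0],[98,100]).round(1),'y med',np.median(a[:,1]).round(1),'z',np.percentile(a[:,2],[2,50,98]).round(1))
for x0 in(20,30,40):
    b=a[(a[:,0]>x0)&(a[:,0]<x0+10)];print(x0,np.median(b,0).round(1))
print(s['eef_pos'].round(1),s['eef_rot'].round(3),s['finger_gap'],s['wrist_force'].round(1))
E
python3 inhand.py w3
python3 - <<'E'
from h import *
t=grab('top','t3');s=manip.read_state();p=pts(t)
g=grab('scene','s3');save('s3',cv2.resize(g['color'][80:280,150:410],None,fx=3,fy=3,interpolation=cv2.INTER_CUBIC))
E
```

```text
clock: 5.88
eef_pos: [589.2, 86.4, 284.6]
eef_rot: [-3.14, 0.0, 1.303]
wrist_force: [0.1, -0.4, -2.4]
finger_gap: 15.5
finger_force: 40.0
handle in tool: n 1982 xmax [50.4 51.3] y med -0.2 z [-30.5 -28.8 -22.4]
20 [ 24.9   0.3 -29. ]
30 [ 35.1  -0.2 -29.1]
40 [ 45.2   0.3 -28.6]
[589.2  86.4 284.6] [-3.14   0.     1.303] 15.996889812944374 [ 0.8  0.6 -1.9]
```

View pics/s3.png

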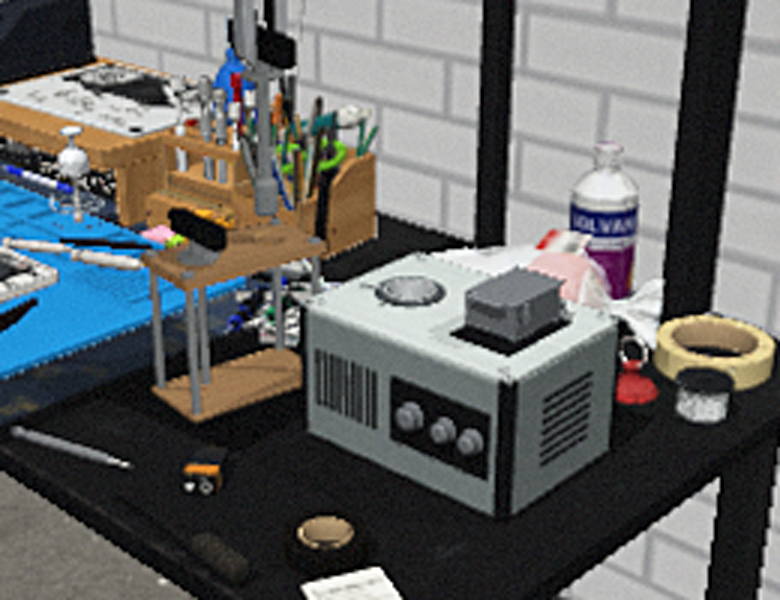

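The key is lifted and upright, its socket at crop (267,212), clear of the stand. In the hand its centre is within 1 mm of the TCP. I'll move over the shaft and square it to the unit.

```bash
python3 -m creep '-0.3 0.12 0 0 0 0;-0.6 0.24 0 0 0 0;-0.8 0.31 0 0 0 0;-0.8 0.31 0 0 0 0;-0.65 0.26 0 0 0 0;-0.34 0.13 0 0 0 0;0 0 0 0 0 -0.045;0 0 0 0 0 -0.048;0 0 0 0 0 0;0 0 0 0 0 0'
python3 inhand.py w4
python3 - <<'E'
from h import *
grab('top','t4');grab('scene','s4')
d=dict(np.load('w4.npz'));p=pts(d)
m=(p[...,2]>113)&(p[...,2]<127)&(p[...,0]>500)&(p[...,0]<700);q=p[m];print(len(q),q.min(0),q.max(0))
E
```

```text
clock: 7.28
eef_pos: [605.3, -62.6, 285.4]
eef_rot: [3.142, 0.0, 1.592]
wrist_force: [-0.2, -0.2, -2.6]
finger_gap: 15.8
finger_force: 40.0
handle in tool: n 1985 xmax [50.3 51. ] y med 0.0 z [-30.5 -28.9 -22.6]
20 [ 25.1   0.5 -29.1]
30 [ 35.1   0.  -29. ]
40 [ 45.    0.5 -28.7]
[605.3 -62.6 285.4] [-3.142  0.     1.592] 16.031174281026146 [ 0.5  0.5 -1.8]
10671 [ 501.29209968 -216.2714901   113.02866151] [681.52051514 100.83016575 126.95176466]
```

View pics/w4.png

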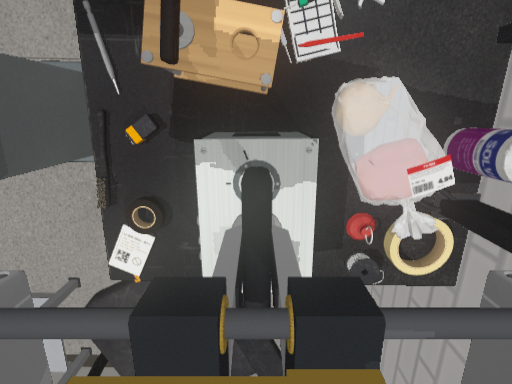

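The view shows the collar ring at (257,185) around the handle, the panel's left/right edges at columns 195/319, and the empty stand hole at (245,42). I'll fit the shaft from the panel and ring edges, and the hole by ray.

Run:
```python
from h import *
d=dict(np.load('w4.npz'));p=pts(d);c=d['color']
g=cv2.cvtColor(c,cv2.COLOR_RGB2GRAY)
# panel bright mask edges
m=((p[...,2]>112)&(p[...,2]<127)&(p[...,0]>510)&(p[...,0]<700)&(p[...,1]<5)&(p[...,1]>-220))
L=[];Rr=[]
for v in range(150,262,4):
    u=np.where(m[v]&(g[v]>90))[0]
    if len(u)>20: L.append(ray(d,u.min()-.5,v,120)[:2]);Rr.append(ray(d,u.max()+.5,v,120)[:2])
L=np.array(L);Rr=np.array(Rr)
def fit(A): k=np.polyfit(A[:,1],A[:,0],1,w=None);return k
for n,A in(('L',L),('R',Rr)):
    k=fit(A);k=np.polyfit(*(A[abs(np.polyval(k,A[:,1])-A[:,0])<2][:,[1,0]].T),1)
    print(n,'slope deg',np.degrees(np.arctan(k[0])).round(2),'x at y=-62.5',np.polyval(k,-62.5).round(1))
# far edge +y of panel
E=[]
for u in list(range(205,240,3))+list(range(278,312,3)):
    v=np.where(m[120:180,u]&(g[120:180,u]>140))[0]
    if len(v): E.append(ray(d,u,119.5+v.min(),120)[:2])
E=np.array(E);k=np.polyfit(E[:,0],E[:,1],1);print('edge y at x=605',np.polyval(k,605).round(1),'slope',np.degrees(np.arctan(k[0])).round(2),'resid',np.std(E[:,1]-np.polyval(k,E[:,0])).round(2),'shaft y=',np.polyval(k,605).round(1)-55)
im=cv2.resize(np.vstack([c[150:225,205:310]]),None,fx=6,fy=6,interpolation=cv2.INTER_CUBIC)
im2=cv2.resize(c[20:70,205:310],None,fx=6,fy=6,interpolation=cv2.INTER_CUBIC)
# hand-held key seen by top/scene cameras: tilt check and tip
t=dict(np.load('s4.npz'));q=pts(t)
s=manip.read_state();x,y,z=s['eef_pos']
for z0 in(150,165,180,195,210,225,240):
    k=(abs(q[...,2]-z0)<7)&(abs(q[...,0]-x)<30)&(abs(q[...,1]-y)<30)
    if k.sum()>3: print(z0,k.sum(),np.median(q[k],0).round(1))
k=(q[...,2]>135)&(q[...,2]<250)&(abs(q[...,0]-x)<30)&(abs(q[...,1]-y)<30);print('tip zmin',np.percentile(q[k][:,2],[0,2]))
cv2.imwrite('pics/c4.png',cv2.cvtColor(np.vstack([im2,im[:300]]) ,cv2.COLOR_RGB2BGR))
```

```text
L slope deg -1.52 x at y=-62.5 532.4
R slope deg -1.57 x at y=-62.5 678.0
edge y at x=605 -10.8 slope 1.22 resid 0.0 shaft y= -65.8
165 48 [598.1 -66.1 165.3]
180 55 [598.4 -66.  180.6]
195 31 [601.4 -62.6 194.5]
210 29 [601.  -63.6 209. ]
225 30 [601.6 -62.6 224.8]
240 34 [601.  -63.8 240.7]
tip zmin [157.59126396 160.20393942]
```

View pics/c4.png

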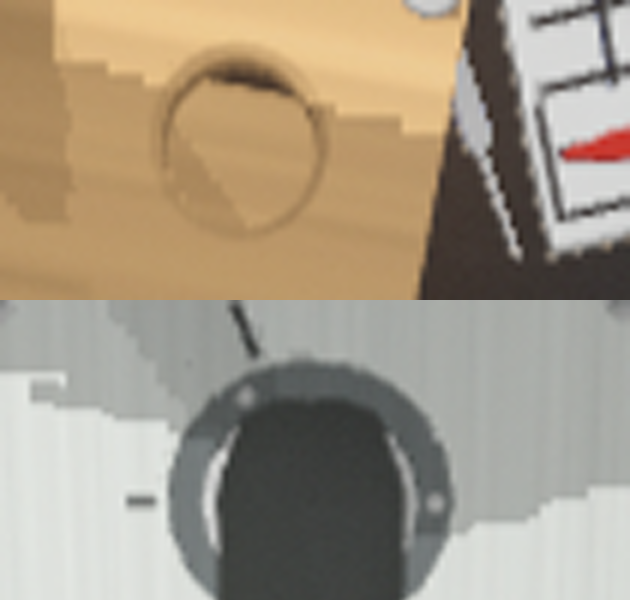

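The crop shows the flange's outer edge at crop x 168/455 and top y 362 (full image u 233/280.8, v 160.3), with the stem's "open" mark at full image (228.5,183.3). The empty stand hole's rim centre is at crop (242,142). I'll turn these into positions.

Run:
```python
from h import *
d=dict(np.load('w4.npz'));t=dict(np.load('t0.npz'))
f=lambda cx,cy,x0,y0,k:(x0+(cx+.5)/k-.5,y0+(cy+.5)/k-.5)
P=lambda d,uv,z:ray(d,*uv,z)[:2].round(1)
g=lambda cx,cy:f(cx,cy,205,150,6)
print('ring top',P(d,g(311,62),124),'left',P(d,g(168,198),124),'right',P(d,g(455,198),124))
print('mark',P(d,g(140,200),120))
print('hole',P(d,f(242,142,205,20,6),131), 'rim L/R',P(d,f(157,142,205,20,6),131),P(d,f(328,142,205,20,6),131),'T/B',P(d,f(242,45,205,20,6),131),P(d,f(242,238,205,20,6),131))
h=lambda cx,cy:f(cx,cy,150,95,4)
print('TOP ring L/R/T/B',*[P(t,h(*a),124) for a in((406,193),(514,193),(460,141),(460,244))],'mark',P(t,h(464,258),120))
# ring fit on wrist: flange grey mask vs panel by gradients along radial rays from the rough centre
gr=cv2.GaussianBlur(cv2.cvtColor(d['color'],cv2.COLOR_RGB2GRAY),(0,0),.8).astype(np.float32)
K=d['camera_matrix'];T=d['T'];pr=lambda X:(lambda c:(K[0,0]*c[0]/c[2]+K[0,2],K[1,1]*c[1]/c[2]+K[1,2]))(T[:3,:3].T@(np.array(X)-T[:3,3]))
c0=np.array([605.,-64]);
for it in range(3):
  E=[]
  for a in np.radians(np.r_[np.arange(-10,191,4)]):
    rr=np.arange(23,35,.25);uv=np.array([pr([c0[0]+r*np.cos(a),c0[1]+r*np.sin(a),124]) for r in rr],np.float32)
    s=cv2.remap(gr,uv[:,:1].copy(),uv[:,1:].copy(),cv2.INTER_LINEAR).ravel();i=np.gradient(s).argmax();E.append(c0+rr[i]*np.array([np.cos(a),np.sin(a)]))
  E=np.array(E)
  from scipy.optimize import least_squares
  o=least_squares(lambda x:np.hypot(*(E-x[:2]).T)-x[2],[*c0,29],loss='soft_l1',f_scale=.5);c0=o.x[:2]
print('ring fit',o.x.round(2),np.median(abs(o.fun)))
```

```text
ring top [604.9 -35.2] left [576.9 -63.1] right [634.2 -61.9]
mark [570.9 -64.6]
hole [590.4  86.9] rim L/R [575.7  86.6] [605.2  87.2] T/B [590.2 101.8] [590.5  71.7]
TOP ring L/R/T/B [606.  -37.2] [604.1 -92.8] [633.  -65.9] [578.  -64.1] mark [571.5 -66. ]
ring fit [605.18 -63.48  28.57] 0.2520046784539929
```

The ring fit gives the shaft at (605.2,−63.5), radius 28.6 (29 given). The empty hole is at (590.4,86.9), matching the hang pose. I'll correct by about 1.3 mm and lower into the shaft.

```bash
python3 -m creep '-0.033 0 0.2 0 0 0;0 0 0.4 0 0 0;0 0 0.4 0 0 0;0 0 0.4 0 0 0;0 0 0.3 0 0 0;0 0 0.3 0 0 0;0 0 0.3 0 0 0;0 0 0.2 0 0 0;0 0 0.2 0 0 0;0 0 0.1 0 0 0;0 0 0 0 0 0'
```

```text
clock: 8.8
eef_pos: [605.3, -64.0, 173.3]
eef_rot: [-3.141, -0.0, 1.595]
wrist_force: [-0.3, -0.1, -1.7]
finger_gap: 15.8
finger_force: 40.0
```

```bash
python3 -m creep '0 0 0.06 0 0 0;0 0 0.06 0 0 0;0 0 0.06 0 0 0;0 0 0.05 0 0 0;0 0 0.05 0 0 0;0 0 0 0 0 0'
```

```text
clock: 9.55
eef_pos: [605.3, -64.0, 162.1]
eef_rot: [-3.141, -0.0, 1.595]
wrist_force: [-0.2, 0.0, -2.0]
finger_gap: 15.6
finger_force: 40.0
```

```bash
python3 -m creep '0 0 0.05 0 0 0;0 0 0.05 0 0 0;0 0 0.05 0 0 0;0 0 0 0 0 0'; python3 -m creep '0 0 0.04 0 0 0;0 0 0.04 0 0 0;0 0 0 0 0 0'
```

```text
clock: 10.05
eef_pos: [605.2, -64.0, 156.0]
eef_rot: [-3.141, -0.0, 1.595]
wrist_force: [0.4, -0.4, -1.3]
finger_gap: 15.8
finger_force: 40.0
clock: 10.42
eef_pos: [605.2, -64.0, 152.9]
eef_rot: [-3.141, -0.0, 1.595]
wrist_force: [-1.1, -0.3, -1.7]
finger_gap: 15.8
finger_force: 40.0
```

```bash
python3 -m creep '0 0 0.045 0 0 0;0 0 0 0 0 0.03;0 0 0 0 0 0.045;0 0 0 0 0 0.045;0 0 0 0 0 0.045;0 0 0 0 0 0.045;0 0 0 0 0 0.045;0 0 0 0 0 0.045;0 0 0 0 0 0.045;0 0 0 0 0 0.035;0 0 0 0 0 0;0 0 0 0 0 0'; python3 -c "
from cell import manip;s=manip.read_state();print(s['moment'],s['joints'])"
```

```text
clock: 11.92
eef_pos: [605.2, -64.2, 151.2]
eef_rot: [3.141, 0.0, 0.404]
wrist_force: [-0.8, -1.7, -2.8]
finger_gap: 15.7
finger_force: 40.0
[-0.7174057   0.19409246  0.04977241] [-1.65637094e-01  4.75810275e-01  1.40745950e+00 -3.91676871e-04
  1.25844173e+00  1.00165939e+00]
```

```bash
for i in 1; do python3 -m creep '0 0 0 0 0 0.015;0 0 0 0 0 0.015;0 0 0 0 0 0'; python3 -c "
from cell import manip;print(manip.read_state()['moment'])"; python3 -m creep '0 0 0 0 0 0.01;0 0 0 0 0 0.01;0 0 0 0 0 0'; python3 -c "
from cell import manip;print(manip.read_state()['moment'])"; done
```

```text
clock: 12.3
eef_pos: [605.3, -64.1, 151.2]
eef_rot: [3.141, 0.0, 0.309]
wrist_force: [-0.2, -2.4, -2.7]
finger_gap: 15.5
finger_force: 40.0
[-0.79700253  0.2317978   0.07505319]
clock: 12.68
eef_pos: [605.3, -64.0, 151.2]
eef_rot: [3.141, 0.0, 0.244]
wrist_force: [-0.1, -3.1, -3.1]
finger_gap: 15.6
finger_force: 40.0
[-0.96652743  0.17245085  0.08632503]
```

```bash
for i in 1; do python3 -m creep '0 0 0 0 0 0.01;0 0 0 0 0 0.01;0 0 0 0 0 0'; python3 -c "
from cell import manip;print(manip.read_state()['moment'])"; python3 -m creep '0 0 0 0 0 0.01;0 0 0 0 0 0;0 0 0 0 0 0'; python3 -c "
from cell import manip;print(manip.read_state()['moment'])"; done
```

```text
clock: 13.05
eef_pos: [605.3, -64.0, 151.2]
eef_rot: [3.142, 0.0, 0.181]
wrist_force: [-0.1, -2.8, -4.4]
finger_gap: 15.6
finger_force: 40.0
[-1.06300103  0.19451198  0.04718836]
clock: 13.42
eef_pos: [605.3, -64.0, 151.2]
eef_rot: [3.142, 0.0, 0.15]
wrist_force: [-1.4, -3.2, -4.9]
finger_gap: 15.7
finger_force: 40.0
[-1.14199974  0.28433149  0.08698054]
```

```bash
python3 -m creep '0 0 0 0 0 0.01;0 0 0 0 0 0.01;0 0 0 0 0 0'; python3 -c "
from cell import manip;print(manip.read_state()['moment'])"; python3 inhand.py w5
python3 - <<'E'
from h import *
d=dict(np.load('w5.npz'));c=d['color']
save('c5',cv2.resize(c[120:330,150:370],None,fx=2.6,fy=2.6,interpolation=cv2.INTER_CUBIC))
for n in('w3','w4','w5'):
    d=dict(np.load(n+'.npz'));p=pts(d)
    zt={'w3':314,'w4':315,'w5':181}[n]
    m=(abs(p[...,2]-zt)<8)&(d['color'].astype(int).sum(-1)<160)
    k,l,s,_=cv2.connectedComponentsWithStats(m.astype(np.uint8))
    q=p[l==1+s[1:,4].argmax()];print(n,len(q),cv2.minAreaRect(q[:,:2].astype(np.float32)))
E
```

```text
clock: 13.8
eef_pos: [605.3, -64.0, 151.2]
eef_rot: [3.142, 0.0, 0.086]
wrist_force: [-0.7, -2.6, -4.2]
finger_gap: 15.8
finger_force: 40.0
[-1.11137618  0.28586859  0.10052882]
handle in tool: n 1963 xmax [49.9 50.5] y med -0.8 z [-30.5 -28.8 -22.5]
20 [ 25.1  -0.5 -29. ]
30 [ 35.1  -0.8 -29. ]
40 [ 45.2  -0.8 -28.5]
[605.3 -64.  151.2] [-3.142  0.     0.087] 15.766503457764689 [ 0.1 -2.9 -4.1]
w3 3868 ((591.3362426757812, 94.405029296875), (85.5394515991211, 18.02117919921875), 75.66077423095703)
w4 1770 ((605.8927001953125, -72.67855834960938), (17.7407169342041, 48.980777740478516), 1.861302137374878)
w5 2946 ((612.754150390625, -62.59501647949219), (86.02530670166016, 17.966726303100586), 5.6832075119018555)
```

View pics/c5.png

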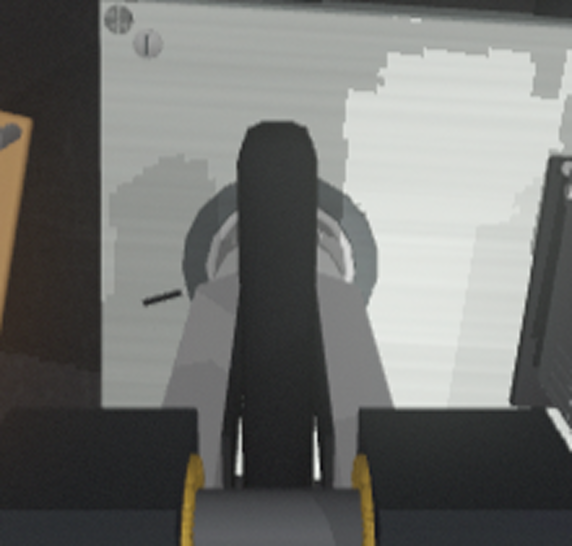

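The handle (crop 277,120–480) stays in line with the tool. The ring is concentric with it, and the "closed" mark is at crop (162,298). The moment is still only 0.1 N m, so I'll keep turning to feel the stop.

```bash
M="from cell import manip;s=manip.read_state();print(s['moment'],s['eef_rot'])"; python3 -m creep '0 0 0 0 0 0.01;0 0 0 0 0 0.01;0 0 0 0 0 0'; python3 -c "$M";  python3 -m creep '0 0 0 0 0 0.01;0 0 0 0 0 0.01;0 0 0 0 0 0'; python3 -c "$M"
```

```text
clock: 14.22
eef_pos: [605.3, -64.0, 151.2]
eef_rot: [3.142, 0.0, 0.024]
wrist_force: [-0.1, -2.6, -5.8]
finger_gap: 15.6
finger_force: 40.0
[-1.11071526  0.29269599  0.16764196] [3.14158070e+00 6.09068784e-05 2.35180756e-02]
clock: 14.6
eef_pos: [605.3, -63.9, 151.2]
eef_rot: [-3.142, 0.0, -0.039]
wrist_force: [-1.5, -3.0, -4.3]
finger_gap: 15.7
finger_force: 40.0
[-1.03471456  0.32176948  0.2154583 ] [-3.14157035e+00  6.73408129e-05 -3.93028885e-02]
```

```bash
python3 inhand.py w6; M="from cell import manip;s=manip.read_state();print(s['moment'],s['eef_rot'])";  python3 -m creep '0 0 0 0 0 0.012;0 0 0 0 0 0.01;0 0 0 0 0 0;0 0 0 0 0 0'; python3 -c "$M"; python3 inhand.py w7
```

```text
handle in tool: n 1968 xmax [49.9 50.5] y med -0.8 z [-30.6 -28.8 -22.5]
20 [ 25.1  -0.8 -28.9]
30 [ 35.1  -0.8 -29. ]
40 [ 45.2  -0.8 -28.5]
[605.3 -64.  151.2] [-3.142  0.    -0.039] 15.98457618694892 [-1.4 -3.3 -4.6]
clock: 15.15
eef_pos: [605.3, -64.0, 151.2]
eef_rot: [-3.142, 0.0, -0.107]
wrist_force: [-0.8, -3.2, -5.0]
finger_gap: 15.7
finger_force: 40.1
[-1.10448857  0.3528581   0.281538  ] [-3.14159170e+00  3.94663316e-05 -1.07128915e-01]
handle in tool: n 1971 xmax [49.8 50.5] y med -0.9 z [-30.6 -28.9 -22.5]
20 [ 25.2  -0.9 -29. ]
30 [ 35.   -0.9 -29. ]
40 [ 45.2  -0.9 -28.4]
[605.3 -64.  151.2] [-3.142  0.    -0.107] 15.667742287775972 [-1.7 -3.2 -4.8]
```

The moment now rises steadily (0.10→0.28 N m) with the handle fixed in the pads, so the closed stop is reached. I'll ease back within the play and draw the key out.

```bash
python3 -m creep '0 0 0 0 0 -0.04;0 0 0 0 0 -0.04;0 0 0 0 0 0;0 0 -0.1 0 0 0;0 0 -0.2 0 0 0;0 0 -0.3 0 0 0;0 0 -0.4 0 0 0;0 0 -0.5 0 0 0;0 0 -0.5 0 0 0;0 0 -0.5 0 0 0;0 0 -0.5 0 0 0;0 0 -0.3 0 0 0;0 0 -0.1 0 0 0;0 0 0 0 0 0'; python3 inhand.py w8
python3 - <<'E'
from h import *
p=pts(grab('scene','s8'));s=manip.read_state();x,y,z=s['eef_pos']
for z0 in(165,180,195,210,225,240):
    k=(abs(p[...,2]-z0)<7)&(abs(p[...,0]-x)<30)&(abs(p[...,1]-y)<30)
    if k.sum()>3: print(z0,k.sum(),np.median(p[k],0).round(1))
E
```

```text
clock: 16.95
eef_pos: [605.2, -63.9, 287.0]
eef_rot: [-3.141, 0.0, 0.144]
wrist_force: [0.4, 0.7, -2.1]
finger_gap: 15.9
finger_force: 40.0
handle in tool: n 1965 xmax [50.1 50.7] y med -0.8 z [-30.9 -29.2 -22.9]
20 [ 25.   -0.8 -29.4]
30 [ 35.1  -0.8 -29.3]
40 [ 45.1  -0.8 -28.9]
[605.2 -63.9 286.7] [-3.141e+00  1.000e-03  1.440e-01] 15.889472493930715 [ 0.1 -0.  -1.6]
165 46 [597.3 -67.9 166.6]
180 61 [597.3 -67.9 180.9]
195 38 [601.1 -64.6 192.5]
210 30 [601.4 -65.4 210.1]
225 29 [601.6 -65.2 225.4]
240 31 [602.1 -64.5 239.5]
```

```bash
python3 -m creep '0 0 0 0 0 -0.05;0 0 0 0 0 -0.055;0 0 0 0 0 -0.055;0 0 0 0 0 -0.055;0 0 0 0 0 -0.055;0 0 0 0 0 -0.055;0 0 0 0 0 -0.0436;0.3 -0.12 0 0 0 0;0.6 -0.23 0 0 0 0;0.8 -0.31 0 0 0 0;0.8 -0.31 0 0 0 0;0.65 -0.25 0 0 0 0;0.37 -0.145 0 0 0 0;0 0 0 0 0 0;0 0 0 0 0 0'
python3 - <<'E'
from h import *
p=pts(grab('scene','s9'));q=pts(dict(np.load('s3.npz')));s=manip.read_state();x,y,z=s['eef_pos']
for z0 in(165,180,200,225,240):
  for n,a in(('now',p),('s3',q)):
    k=(abs(a[...,2]-z0)<7)&(abs(a[...,0]-x)<30)&(abs(a[...,1]-y)<30)
    if k.sum()>3: print(z0,n,k.sum(),np.median(a[k],0).round(1))
E
```

```text
clock: 18.92
eef_pos: [590.2, 85.6, 287.2]
eef_rot: [-3.142, 0.0, 1.3]
wrist_force: [-0.1, 0.1, -1.8]
finger_gap: 16.1
finger_force: 40.0
165 now 40 [583.6  80.8 165.9]
165 s3 44 [582.1  82.3 165.1]
180 now 47 [584.5  80.7 180. ]
180 s3 44 [582.3  80.6 180.3]
200 now 26 [587.6  84.5 199.7]
200 s3 24 [585.6  85.4 199.6]
225 now 24 [585.6  83.6 225.3]
225 s3 28 [585.7  84.3 225.6]
240 now 25 [585.5  84.9 240.5]
240 s3 28 [586.6  84.7 240.1]
```

```bash
python3 -m creep '0.015 -0.022 0.2 0 0 0;0 0 0.3 0 0 0;0 0 0.25 0 0 0;0 0 0.15 0 0 0;0 0 0.15 0 0 0;0 0 0.2 0 0 0;0 0 0 0 0 0'; python3 -m creep '0 0 0.3 0 0 0;0 0 0.5 0 0 0;0 0 0.5 0 0 0;0 0 0.5 0 0 0;0 0 0.3 0 0 0;0 0 0.15 0 0 0;0 0 0.07 0 0 0;0 0 0 0 0 0'
```

```text
clock: 19.85
eef_pos: [589.2, 87.1, 236.6]
eef_rot: [-3.141, 0.0, 1.302]
wrist_force: [-0.3, -0.5, -1.6]
finger_gap: 16.0
finger_force: 40.0
clock: 20.85
eef_pos: [589.6, 87.1, 144.8]
eef_rot: [3.141, -0.0, 1.302]
wrist_force: [0.1, 0.4, -1.4]
finger_gap: 15.5
finger_force: 40.0
```

```bash
python3 -m creep '0 0 0.04 0 0 0;0 0 0.03 0 0 0;0 0 0 0 0 0'; python3 -m creep '0 0 0 0 0 0;0 0 0 0 0 0;0 0 0 0 0 0;0 0 0 0 0 0;0 0 -0.3 0 0 0;0 0 -0.7 0 0 0;0 0 -1 0 0 0;0 0 -1 0 0 0;0 0 -0.7 0 0 0;0 0 -0.3 0 0 0;0 0 0 0 0 0;0 0 0 0 0 0' 0.45
python3 - <<'E'
from h import *
for n in('wrist','top'):
    d=grab(n,n+'10');p=pts(d)
    for nm,(x0,x1) in dict(key=(555,640),hex=(480,552)).items():
        m=(p[...,0]>x0)&(p[...,0]<x1)&(p[...,1]>20)&(p[...,1]<160)&(p[...,2]>148)&(p[...,2]<185)
        k,l,s,_=cv2.connectedComponentsWithStats(m.astype(np.uint8)); q=p[l==1+s[1:,4].argmax()]
        r=cv2.minAreaRect(q[:,:2].astype(np.float32)); print(n,nm,len(q),np.round(r[0],1),np.round(r[1],1),round(r[2],1),np.median(q[:,2]).round(1))
    if n=='top':
        m=(p[...,2]>140)&(p[...,2]<165)&(p[...,0]>540)&(p[...,0]<700)&(p[...,1]<-120)&(p[...,1]>-220);q=p[m];print('guard',cv2.minAreaRect(q[:,:2].astype(np.float32)))
E
```

```text
clock: 21.22
eef_pos: [589.4, 87.0, 141.7]
eef_rot: [3.142, -0.0, 1.302]
wrist_force: [0.1, -0.2, -1.9]
finger_gap: 15.7
finger_force: 40.0
clock: 22.72
eef_pos: [589.1, 87.1, 300.3]
eef_rot: [-3.14, 0.001, 1.302]
wrist_force: [-0.2, 0.5, -0.1]
finger_gap: 51.8
finger_force: 0.0
wrist key 1304 [589.8  88.7] [98.7 16.1] 75.0 170.5
wrist hex 911 [521.   98.3] [69.6 15.7] 84.8 166.3
top key 237 [582.6  61.7] [48.9 17.4] 74.5 169.6
top hex 60 [517.6  67.1] [12.  13.9] 88.3 165.6
guard ((605.7019653320312, -167.31732177734375), (72.75540924072266, 47.01582336425781), 0.7637794017791748)
```

The key is back in its hole at the same pose (wrist view: 589.8,88.7, was 590.0,88.3), and the hex key hasn't moved. Now to the guard: its grip point should be near (589.7,−165.8,150).

```bash
python3 -m creep '0 0 0 0 0 -0.0543;0 0 0 0 0 -0.054;0 0 0 0 0 -0.054;0 0 0 0 0 -0.054;0 0 0 0 0 -0.054;0 0 0 0 0 -0.054;0 0 0 0 0 -0.054;0 0 0 0 0 -0.054;0 0 0 0 0 -0.054;0 0 0 0 0 -0.054;0 0 0 0 0 -0.053;0.02 -0.4 0 0 0 0;0.02 -0.9 0 0 0 0;0.02 -1 0 0 0 0;0.02 -1 0 0 0 0;0.02 -1 0.3 0 0 0;0.02 -1 0.6 0 0 0;0.02 -0.7 0.6 0 0 0;0 -0.32 0.3 0 0 0;0 0 0 0 0 0' 0.25
python3 - <<'E'
from h import *
d=grab('wrist','w11');p=pts(d);save('w11',d['color'])
s=manip.read_state();print(s['eef_pos'],s['eef_rot'],s['joints'],s['finger_gap'])
m=(p[...,2]>149)&(p[...,2]<162)&(p[...,0]>540)&(p[...,0]<700)&(p[...,1]<-120)&(p[...,1]>-220)
k,l,st,_=cv2.connectedComponentsWithStats(m.astype(np.uint8)); q=p[l==1+st[1:,4].argmax()];print('guard',cv2.minAreaRect(q[:,:2].astype(np.float32)),np.median(q,0))
E
```

```text
clock: 25.32
eef_pos: [589.5, -166.3, 229.1]
eef_rot: [3.141, -0.001, -3.12]
wrist_force: [0.0, -0.2, 0.6]
finger_gap: 70.3
finger_force: 0.0
[ 589.94821801 -165.56698316  230.05737029] [ 3.14153036e+00  2.00066531e-04 -3.11922239e+00] [-3.33432096e-01  4.25572652e-01  1.29420571e+00  1.29526088e-04
  1.42164846e+00 -1.92661793e+00] 70.62619537843412
guard ((604.302978515625, -166.1728515625), (71.5207290649414, 47.35536575317383), 0.9822456240653992) [ 603.4559335  -166.0682262   155.13366227]
```

View pics/w11.png

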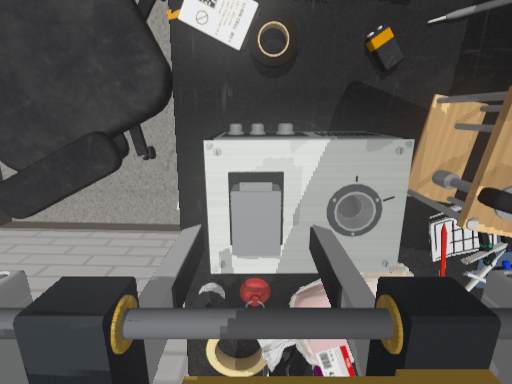

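The view shows the shut guard at (257,215) centred between the fingers, its lip at (257,187) and the shaft at (354,210). Measured guard centre is (604,−166), top at z 155. I'll lower astride the cheeks and pinch.

```bash
python3 -m creep '0 -0.01 0.5 0 0 0;0 0 0.7 0 0 0;0 0 0.6 0 0 0;0 0 0.4 0 0 0;0 0 0.25 0 0 0;0 0 0 0 0 0'; python3 -m creep '0 0 0 0 0 0;0 0 0 0 0 0;0 0 0 0 0 0;0 0 0 0 0 0' 1 15
```

```text
clock: 26.12
eef_pos: [590.0, -165.9, 131.7]
eef_rot: [3.142, -0.0, -3.118]
wrist_force: [0.8, -0.1, 0.4]
finger_gap: 70.1
finger_force: 0.0
clock: 26.62
eef_pos: [589.9, -166.9, 132.1]
eef_rot: [-3.14, 0.001, -3.118]
wrist_force: [-0.7, -5.8, 2.4]
finger_gap: 46.1
finger_force: 15.0
```

```bash
python3 -m creep '-0.108 0 -0.2 0 0 0;-0.142 0 -0.178 0 0 0;-0.17 0 -0.15 0 0 0;0 0 0 0 0 0'; python3 -m creep '-0.192 0 -0.118 0 0 0;-0.21 0 -0.085 0 0 0;-0.222 0 -0.045 0 0 0;0 0 0 0 0 0';  python3 -m creep '-0.228 0 -0.005 0 0 0;-0.222 0 0.032 0 0 0;-0.215 0 0.072 0 0 0;-0.05 0 0.02 0 0 0;0 0 0 0 0 0;0 0 0 0 0 0'
```

```text
clock: 27.12
eef_pos: [606.7, -166.5, 153.0]
eef_rot: [-3.141, -0.0, -3.118]
wrist_force: [-0.5, -5.2, 1.6]
finger_gap: 45.8
finger_force: 15.0
clock: 27.62
eef_pos: [631.7, -165.9, 162.7]
eef_rot: [-3.141, -0.0, -3.118]
wrist_force: [-0.1, -4.7, -0.1]
finger_gap: 45.9
finger_force: 15.0
clock: 28.38
eef_pos: [660.3, -165.2, 158.4]
eef_rot: [-3.141, 0.001, -3.118]
wrist_force: [-0.1, -5.2, 3.2]
finger_gap: 45.6
finger_force: 15.0
```

```bash
python3 -m creep '0 0 0 0 0 0;0 0 0 0 0 0;0 0 -0.3 0 0 0;0 0 -0.8 0 0 0;0 0 -0.8 0 0 0;0.5 0 -0.3 0 0 0;0.6 0 0 0 0 0;0.25 0 0 0 0 0;0 0 0 0 0 0' 0.25
python3 - <<'E'
from h import *
d=grab('wrist','w12');p=pts(d);s=manip.read_state();print(s['eef_pos'],s['eef_rot'])
save('w12',cv2.resize(d['color'][130:310,170:350],None,fx=3.3,fy=3.3,interpolation=cv2.INTER_CUBIC))
m=(p[...,2]>160)&(p[...,2]<215)&(p[...,0]>570)&(p[...,0]<720)&(abs(p[...,1]+166)<20);q=p[m];print('guard',len(q),np.percentile(q,[2,50,98],axis=0).round(1).tolist())
m=(p[...,2]>130)&(p[...,2]<155)&(p[...,0]>585)&(p[...,0]<625)&(abs(p[...,1]+166)<22);q=p[m];print('toggle',len(q),np.percentile(q,[2,50,98],axis=0).round(1).tolist())
E
```

```text
clock: 29.5
eef_pos: [606.3, -165.8, 246.6]
eef_rot: [-3.141, 0.001, -3.118]
wrist_force: [0.6, 0.7, -0.1]
finger_gap: 70.1
finger_force: 0.0
[ 606.57948723 -165.74398443  246.24415523] [-3.14158176e+00  3.78056478e-04 -3.11773187e+00]
guard 1531 [[625.0, -185.4, 187.9], [638.9, -166.2, 191.5], [650.2, -146.9, 201.6]]
toggle 92 [[603.6, -176.6, 131.6], [606.2, -170.8, 144.2], [610.7, -165.6, 147.2]]
```

View pics/w12.png

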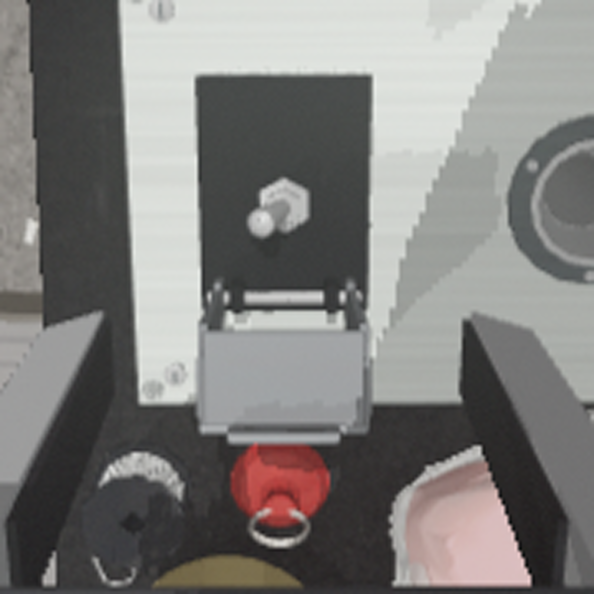

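The view shows the guard standing open (flap end at crop (283,370), z≈195) and the toggle off, its tip at crop (262,222) ≈ (606,−173,146) leaning to −y. I'll close the fingers, go down on its −y side, and push +y.

```bash
python3 -m creep '0.03 -0.4 0 0 0 0;0.03 -0.4 0 0 0 0;0 0 0 0 0 0;0 0 0.5 0 0 0;0 0 0.8 0 0 0;0 0 0.7 0 0 0;0 0 0.5 0 0 0;0 0 0.25 0 0 0;0 0 0 0 0 0' 1 10; python3 -m creep '0 0.1 0 0 0 0;0 0.1 0 0 0 0;0 0.1 0 0 0 0;0 0.05 0 0 0 0;0 0 0 0 0 0'
```

```text
clock: 30.68
eef_pos: [604.6, -197.8, 135.7]
eef_rot: [3.141, -0.001, -3.118]
wrist_force: [-0.3, 0.5, 0.6]
finger_gap: 0.4
finger_force: 0.0
clock: 31.3
eef_pos: [604.7, -184.1, 137.6]
eef_rot: [-3.14, 0.002, -3.118]
wrist_force: [-1.0, -3.3, 8.1]
finger_gap: 0.4
finger_force: 3.8
```

```bash
python3 -m creep '0 0.05 0 0 0 0;0 0.05 0 0 0 0;0 0 0 0 0 0'
python3 - <<'E'
from h import *
d=grab('wrist','w13')
save('w13',cv2.resize(d['color'][130:310,170:350],None,fx=3.3,fy=3.3,interpolation=cv2.INTER_CUBIC))
E
```

```text
clock: 31.68
eef_pos: [604.4, -179.7, 136.7]
eef_rot: [-3.141, 0.001, -3.118]
wrist_force: [-0.7, -0.3, 0.4]
finger_gap: 0.3
finger_force: 0.4
```

View pics/w13.png

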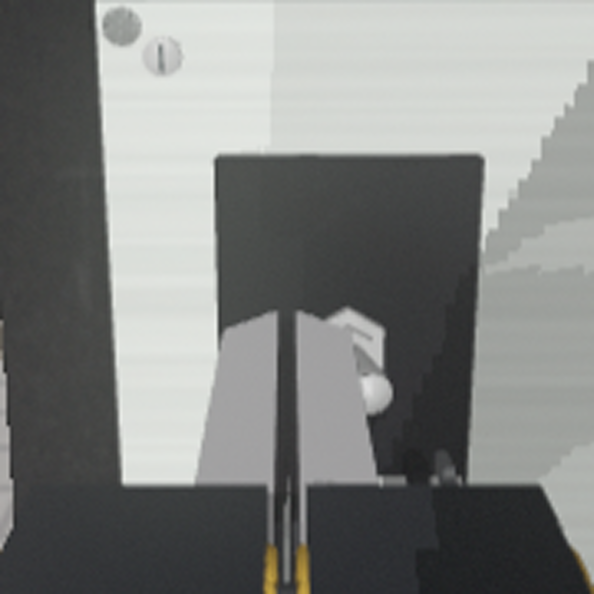

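The toggle's tip is now over to the +y side, at crop (375,393) to the right of the nut at (355,330). I'll push on gently to the stop.

```bash
python3 -m creep '0 0.04 0 0 0 0;0 0.03 0 0 0 0;0 0 0 0 0 0'; python3 -m creep '0 0.03 0 0 0 0;0 0.02 0 0 0 0;0 0 0 0 0 0'
```

```text
clock: 32.1
eef_pos: [604.1, -176.8, 135.8]
eef_rot: [3.141, -0.0, -3.118]
wrist_force: [0.2, -0.8, -0.0]
finger_gap: 0.7
finger_force: 0.2
clock: 32.48
eef_pos: [604.0, -175.8, 135.9]
eef_rot: [-3.14, 0.0, -3.118]
wrist_force: [0.7, -5.8, -0.6]
finger_gap: 0.6
finger_force: 2.5
```

```bash
python3 -m creep '0 -0.3 0 0 0 0;0 -0.2 -0.1 0 0 0;0 0 -0.7 0 0 0;0 0 -1 0 0 0;0 0.3 -0.7 0 0 0;0 0.43 -0.25 0 0 0;0 0 0 0 0 0;0 0 0 0 0 0' 0.25
python3 - <<'E'
from h import *
d=grab('wrist','w14');p=pts(d);s=manip.read_state();print(s['eef_pos'],s['finger_gap'])
m=(p[...,2]>160)&(p[...,2]<215)&(p[...,0]>570)&(p[...,0]<720)&(abs(p[...,1]+166)<20);q=p[m];print('guard',len(q),np.percentile(q,[2,50,98],axis=0).round(1).tolist())
m=(p[...,2]>138)&(p[...,2]<155)&(p[...,0]>585)&(p[...,0]<625)&(abs(p[...,1]+166)<22);q=p[m];print('toggle',len(q),np.percentile(q,[2,50,98],axis=0).round(1).tolist())
E
```

```text
clock: 33.48
eef_pos: [603.5, -165.8, 244.5]
eef_rot: [3.141, -0.002, -3.117]
wrist_force: [0.2, -0.3, -1.2]
finger_gap: 70.1
finger_force: 0.0
[ 603.522579   -166.0273915   244.51750677] 70.39014524723963
guard 1538 [[625.1, -185.5, 188.0], [638.8, -166.2, 191.4], [650.1, -146.9, 201.5]]
toggle 78 [[603.0, -164.5, 139.9], [606.3, -160.0, 145.2], [611.1, -155.5, 147.4]]
```

The toggle is on (tip at y −158, mirrored) and the guard hasn't moved. I'll re-pinch the guard and swing it shut.

```bash
python3 -m creep '-0.4 0 0 0 0 0;-0.7 0 0 0 0 0;-0.32 0 0 0 0 0;0 0 0.5 0 0 0;0 0 0.8 0 0 0;0 0 0.6 0 0 0;0 0 0.25 0 0 0;0 0 0 0 0 0'; python3 -m creep '0 0 0 0 0 0;0 0 0 0 0 0;0 0 0 0 0 0;0 0 0 0 0 0' 1 15
```

```text
clock: 34.52
eef_pos: [660.4, -164.7, 159.4]
eef_rot: [3.141, -0.001, -3.118]
wrist_force: [0.3, -0.0, 0.8]
finger_gap: 70.2
finger_force: 0.0
clock: 35.02
eef_pos: [660.9, -165.1, 160.7]
eef_rot: [-3.14, 0.001, -3.118]
wrist_force: [1.6, -4.0, 2.5]
finger_gap: 45.6
finger_force: 15.0
```

```bash
python3 -m creep '0.05 0 -0.02 0 0 0;0.215 0 -0.072 0 0 0;0.222 0 -0.032 0 0 0;0.228 0 0.005 0 0 0;0 0 0 0 0 0'; python3 -m creep '0.222 0 0.045 0 0 0;0.21 0 0.085 0 0 0;0.192 0 0.118 0 0 0;0 0 0 0 0 0'
```

```text
clock: 35.65
eef_pos: [631.7, -165.9, 164.7]
eef_rot: [-3.141, 0.0, -3.118]
wrist_force: [0.2, -5.5, -0.1]
finger_gap: 46.0
finger_force: 15.0
clock: 36.15
eef_pos: [606.9, -166.5, 155.0]
eef_rot: [-3.14, 0.001, -3.118]
wrist_force: [1.2, -6.2, 0.8]
finger_gap: 45.7
finger_force: 15.0
```

```bash
python3 -m creep '0.17 0 0.15 0 0 0;0.142 0 0.178 0 0 0;0.108 0 0.2 0 0 0;0 0 0.03 0 0 0;0 0 0 0 0 0'; python3 -m creep '0 0 0.03 0 0 0;0 0 0.03 0 0 0;0 0 0 0 0 0'
```

```text
clock: 36.78
eef_pos: [591.2, -167.0, 134.9]
eef_rot: [-3.139, 0.004, -3.118]
wrist_force: [-2.1, -3.9, 14.1]
finger_gap: 45.9
finger_force: 15.0
clock: 37.15
eef_pos: [591.6, -167.0, 133.5]
eef_rot: [-3.139, 0.005, -3.118]
wrist_force: [-3.3, -3.1, 21.2]
finger_gap: 45.6
finger_force: 15.0
```

```bash
python3 -m creep '0 0 -0.05 0 0 0;0 0 0 0 0 0;0 0 0 0 0 0;0 0 -0.3 0 0 0;0 0 -0.8 0 0 0;0 0 -1 0 0 0;0 0 -0.3 0 0 0;0 0 0 0 0 0;0 0 0 0 0 0' 0.25
python3 - <<'E'
from h import *
def f(n):
    d=dict(np.load(n+'.npz'));p=pts(d)
    m=(p[...,2]>140)&(p[...,2]<175)&(p[...,0]>540)&(p[...,0]<700)&(p[...,1]<-120)&(p[...,1]>-220)
    k,l,st,_=cv2.connectedComponentsWithStats(m.astype(np.uint8)); q=p[l==1+st[1:,4].argmax()];q=q[abs(q[:,1]+166)<15]
    for x in(582,592,602,612,622,632): print(n,x,np.median(q[abs(q[:,0]-x)<5][:,2]).round(1),end=' ')
    print()
grab('wrist','w15');grab('scene','s15')
for n in('w11','w15','s0','s15'):f(n)
p=pts(dict(np.load('s15.npz')));q=p[(p[...,2]>148)&(p[...,2]<180)&(p[...,0]>555)&(p[...,0]<640)&(p[...,1]>20)&(p[...,1]<160)]
print(cv2.minAreaRect(q[:,:2].astype(np.float32)),manip.read_state()['wrist_force'])
E
```

```text
clock: 38.28
eef_pos: [589.8, -166.0, 226.5]
eef_rot: [3.141, -0.002, -3.118]
wrist_force: [-0.5, 0.3, -0.2]
finger_gap: 70.7
finger_force: 0.0
w11 582 155.1 w11 592 155.3 w11 602 155.2 w11 612 155.1 w11 622 155.2 w11 632 155.1 
w15 582 155.1 w15 592 155.2 w15 602 155.1 w15 612 155.2 w15 622 155.1 w15 632 155.2 
s0 582 155.9 s0 592 157.0 s0 602 157.0 s0 612 157.4 s0 622 157.0 s0 632 157.1 
s15 582 155.9 s15 592 157.0 s15 602 157.1 s15 612 157.2 s15 622 157.0 s15 632 157.0 
((586.7596435546875, 88.07981872558594), (101.03905487060547, 17.753171920776367), 73.5045394897461) [ 0.14328609 -0.47945709 -0.20717976]
```

The guard lies flat and shut, with the same heights as at the start. The key is hanging in the stand and the robot is clear, so I'm handing in.

```bash
python3 -c "
from cell import manip;print(manip.sign_off())"
```

```text
the job is handed in; nothing more can be done
None
```

The job is handed in, with no verdict returned: isolator turned to its closed stop (judged by the rising torque, not seen), square key back in its hole, toggle on, guard shut, robot clear; the hex key was unmoved when last checked, and I did not re-check the loose items.

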